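Give the worktop extractor a short burst

ROBOT

A 7-joint arm with a two-finger parallel gripper is mounted at the origin on a cart in front of the work surface, level with it; the furniture and walls round the work are solid. World frame = base frame: x ahead of the robot, y to its left, z up, the work surface at z = 0. Lengths are in m, angles in rad, forces in N, time in s.
With the tool pointing down it reaches from about 0.425 to 0.825 m from the base axis. Payload 3.6 kg.
Tool frame: the origin (TCP) lies midway between the tips of the shut fingers; the grasp point (between the pads) lies 19 mm behind it; z points along the fingers, y is the line along which they close (so a half turn about z gives the same grasp; the last joint's range is limited). The gripper opens to 93 mm and grips with 3 to 60 N. Pads are 15 mm wide; open, the fingers measure 128 mm over their backs; the gripper's body (75 mm by 188 mm) begins 65 mm behind the grasp point.
Start: joints at [1.139, 0.615, -0.013, 1.423, 0.008, 1.103, -0.04], TCP at [0.256, -0.597, 0.195] pointing down, gripper open.
Joint ranges: [-3.12, 3.12], [-0.3, 2.06], [-1.34, 1.32], [0.26, 2.42], [-1.36, 4.5], [0.01, 1.98], [-2.84, 2.84]. Speed limits (rad/s): [2.79, 2.79, 3.14, 3.14, 3.14, 3.14, 3.14].

INTERFACE

Orientations are given as a unit quaternion [w, x, y, z].
In Python, from plant import robot, eyes gives the robot as it stands.
- The arm moves only by the tool drive_tool, never from a script. Its argument "increments" is one flat list of numbers, 5 for each row, row after row: the shift along the tool's x, y, z in m, then the turn about the tool's z in rad, then the opening, from 0 (shut) to 1 (fully open). A call has 1 to 12 rows; each row shifts and turns the commanded pose from where the row before left it, along the tool's axes as they then stand; what a row does not reach is not made up. A row lasts 1/12 s, in which the tool goes at most 41.7 mm and 7.16 degrees, less where a joint would pass 70% of its speed; a pose out of reach is approached as far as the arm can. A call with a gripper value outside its range is refused whole. The fingers move at their own pace and stop on an object; the grip force is fixed at half the most. Time passes only in rows, so rows that do not move let the fingers close. It gives the time, the measured TCP pose, the force, the opening and the grip force at its end, in the units of the state.
- robot.get_obs(): the state, without advancing time (a new reading comes with each control period).
- eyes.snapshot(name): name is "side" or "top" or "wrist"; returns (picture, depth): 420x560x3 uint8, red, green, blue; 420x560 float32, m along the optical axis (not along the pixel's ray), 0 where there is no reading.
- eyes.camera_info(name): a dict with "fovy" (degrees; the focal length in pixels is half the picture's height over the tangent of half this angle, whatever the lens; pixels are square), "cx", "cy" (the principal point, pixels), "R" (3x3) and "t" (3): a world point X has camera coordinates R X + t; the wrist camera has in their place "hand_eye" (4x4, takes a point from camera to tool coordinates, whose origin is the TCP and whose axes are the flange's). Camera axes: x right, y down, z forward; pixel columns grow to the right and rows downward; lengths in m; the calibration is good to about 2 mm. A picture is of the moment at which its call begins: read the wrist's pose just before it. camera_info takes no time and is no camera call.
- robot.close_job(): hands the job in; it is judged then, once.
The state is a dict: "clock": time; "joint_positions": joint angles; "qd": joint speeds; "tau": joint torques, N m; "ee_pos": TCP position; "tcp_rot": TCP orientation; "ft_force": force on the tool from outside, world axes, zero at the start; "moment": the same for the moment, N m; "gripper_width": finger opening in m; "grip_force": force on a finger pad.
Only numpy, scipy, OpenCV 4.12 (cv2) and the standard library are available. Lean on these libraries where they do the work, as an engineer would, in place of code of your own. Each camera call takes 0.05 s, during which the arm holds its last target. There are 200 camera calls.

TASK

Give the worktop extractor a short burst: pull the broad fan knob on its sloping front out until it clicks into its detent, let go of it completely and leave it out for about three seconds, then push it fully home again. Leave the slim lamp knob beside it pulled out as it is, and do not knock the mug, spoon, nozzle or coupler about.

Things in the scene. Friction and masses are not known exactly. Their poses are not given: they have to be found in the camera images.
- extractor: Fixed grey worktop extractor, 180 deep (x) x 250 wide (y) mm; origin under its centre, x axis to its back. Louvred rear housing 100 mm high at x = 0 to 90 mm; in front an aluminium deck slopes down to the front at 18 degrees, its middle at x = -45 mm, 55 mm high. Two knobs stand square to this deck, 62 mm left and right of its middle; which is left varies.
- fan_knob_top (a point): Centre of the top face of the fan knob: the BROAD black round cap, 40 mm across, 16 mm thick, straight-sided. z = knob axis out of the deck (18 degrees from vertical, leaning to the extractor's front): pull along +z, push along -z; y = extractor's y. Home: 30 mm above the deck, 14 mm free under the cap round a collar 25 mm across, 8 mm high. Out: 50 mm above the deck.
- fan_knob (a joint): Travel of the fan knob in m: 0 = home (off), 0.020 = out in its detent (on). An over-centre spring snaps it to the nearer end: draw or press it past the middle against up to about 6 N (plus 0.5 N friction), then it goes to the end and stays. Starts home.
- lamp_knob_top (a point): Centre of the top face of the lamp knob: the SLIM black round cap, 22 mm across, 16 mm thick. Starts and must stay pulled out (50 mm above the deck). Axes as for the fan knob.
- lamp_knob (a joint): Travel of the lamp knob in m: 0 = out, where it starts, -0.020 = home; same spring.
- white_mug: Loose white mug, 82 mm across, 94 mm high, handle toward its +y; stands about 200 mm to the right (-y) of the extractor's middle. Origin at the centre of its underside.
- piping_nozzle: Loose steel piping nozzle, a cone 20 mm across and 34 mm high, standing right of the extractor. Origin at the centre of its underside.
- steel_teaspoon: Loose steel teaspoon, 132 mm long, lying in front of the extractor. Origin at its middle, underside.
- loose_coupler: Loose white plastic nozzle coupler, 27 mm across, 26 mm high, standing left of the extractor. Origin at the centre of its underside.

How it is judged:
By the outcome, as a careful person would: the job done as asked, in the order asked, and still so for the second after the job is handed in, with the robot touching nothing.
It also fails if it takes over 42 s, if anything falls off the work surface, if the arm or the gripper's body presses on something with over 40 N, if the wrist force passes 120 N, or if a joint passes its speed limit or range.

## Working session

There is one attempt and no reset: what is moved stays moved. The work goes in short steps, Python scripts to look and compute and a tool call to move; the robot and the scene stay as the last step left them, time stands still between calls to the robot, and variables do not carry over. Pictures are saved under pics/ and viewed, at most 10 in all, crops included, and the job is handed in when it is done.

Besides the shell and the picture viewer there is one more tool, called after "Call:" as name(argument=value, ...), one argument or row to a line, values as JSON. drive_tool: Moves the arm, as the interface text tells. Its arguments: {"type":"object","properties":{"increments":{"type":"array","items":{"type":"number"}}},"required":["increments"]}

```bash
mkdir -p pics
cat > h.py <<'E'
import numpy as np, cv2
from plant import robot, eyes
from scipy.spatial.transform import Rotation as Ro
def rot(o): q=o["tcp_rot"]; return Ro.from_quat([q[1],q[2],q[3],q[0]]).as_matrix()
def snap(n,f=None):
    o=robot.get_obs(); p,d=eyes.snapshot(n); c=eyes.camera_info(n)
    if f: cv2.imwrite('pics/'+f,p[:,:,::-1])
    fl=210/np.tan(np.radians(c["fovy"])/2)
    v,u=np.mgrid[:420,:560]
    P=np.stack([(u-c["cx"])/fl*d,(v-c["cy"])/fl*d,d],-1)
    if "R" in c: W=(P-np.array(c["t"]))@np.array(c["R"])
    else:
        H=np.array(c["hand_eye"]); W=(P@H[:3,:3].T+H[:3,3])@rot(o).T+np.array(o["ee_pos"])
    return p,d,W
E
python3 - <<'E'
from h import *
a,d,W=snap('top','top1.png'); b,d2,W2=snap('side','side1.png')
np.savez('s1.npz',a=a,W=W,b=b,W2=W2)
cv2.imwrite('pics/both.png',cv2.resize(np.hstack([a,b])[:,:,::-1],(800,300)))
o=robot.get_obs();print(o);print(rot(o))
for n in('top','side','wrist'):print(eyes.camera_info(n))
E
```

```text
{'clock': 0.1, 'joint_positions': array([ 1.13951159,  0.6158089 , -0.012602  ,  1.42471244,  0.00812958,
        1.10338267, -0.04040822]), 'qd': array([ 1.94695016e-04, -1.07374021e-03,  2.79731756e-05, -4.05929858e-03,
       -6.39503793e-04,  9.19210629e-04,  1.55978652e-03]), 'tau': array([ 5.09565689e-04, -4.60043406e+01,  2.09558476e-01, -1.66245890e+01,
       -6.12786273e-02,  1.69660634e-02,  1.11887834e-04]), 'ee_pos': array([ 0.25568274, -0.59678438,  0.19361463]), 'tcp_rot': array([-1.10065592e-03,  9.79581971e-01,  2.01041998e-01, -2.57321777e-04]), 'ft_force': array([ 0.34687706, -0.13818195,  0.20588172]), 'moment': array([-0.00938994, -0.00332928,  0.04435592]), 'grip_force': 0.0, 'gripper_width': 0.09296759737827964}
[[ 9.19164098e-01  3.93873666e-01 -9.46691677e-04]
 [ 3.93874799e-01 -9.19161808e-01  2.05290043e-03]
 [-6.15794146e-05 -2.25983037e-03 -9.99997445e-01]]
{'fovy': 44.741323474041046, 'cx': 285.7764362582613, 'cy': 211.51117255287053, 'R': array([[-0.03017031, -0.99953284, -0.00488326],
       [-0.97539755,  0.03050847, -0.21833197],
       [ 0.21837895, -0.00182402, -0.97586234]]), 't': array([-0.03276597,  0.57738325,  0.94556289])}
{'fovy': 44.77202584972891, 'cx': 280.392860533004, 'cy': 205.96576513471982, 'R': array([[-0.96976185, -0.24371197, -0.01290073],
       [-0.14745808,  0.62723616, -0.76474239],
       [ 0.19446867, -0.73971568, -0.644207  ]]), 't': array([0.54876002, 0.18610411, 0.87698608])}
{'fovy': 64.23154450392319, 'cx': 275.419882706689, 'cy': 207.0830482498184, 'hand_eye': array([[ 2.13880777e-05, -9.53613156e-01, -3.01034795e-01,
         8.52207904e-02],
       [ 9.99999580e-01,  2.96302859e-04, -8.67574915e-04,
        -6.36938907e-04],
       [ 9.16528323e-04, -3.01034650e-01,  9.53612762e-01,
        -1.88195837e-01],
       [ 0.00000000e+00,  0.00000000e+00,  0.00000000e+00,
         1.00000000e+00]])}
```

View pics/top1.png

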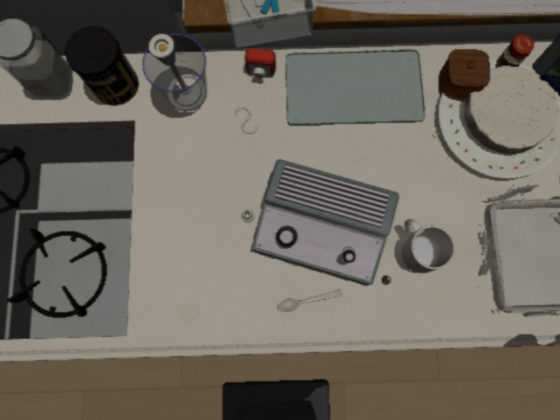

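View pics/side1.png

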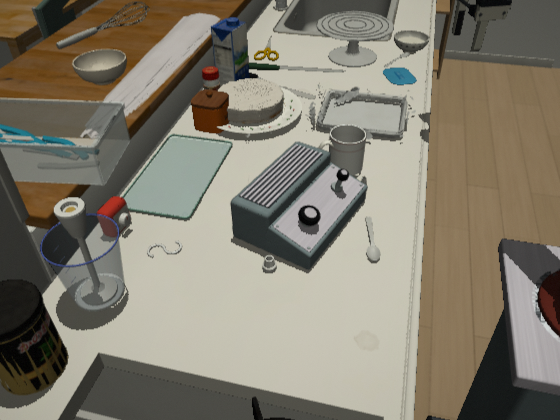

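The top view shows the broad fan knob at about (287,237) and the slim lamp knob at (349,256), so the fan is on the extractor's left (+y). The mug is at (430,248), the nozzle at (387,280), the spoon at (310,300) and the coupler at (247,215). The side view agrees: fan (309,215), lamp (343,176).

```bash
cat > m.py <<'E'
from h import *
def caps(W,p,yaw0=None,box=None):
    # cap tops: dark pixels well above table
    g=p.max(2); m=(g<70)&(W[...,2]>.06)&(W[...,2]<.13)
    m&=(abs(W[...,0]-box[0])<box[2])&(abs(W[...,1]-box[1])<box[2])
    n,l,s,c=cv2.connectedComponentsWithStats(m.astype(np.uint8))
    for i in range(1,n):
        if s[i,4]>30: q=W[l==i]; print(c[i].round(1),s[i],'med',np.median(q,0).round(4),'rng',np.percentile(q,3,0).round(4),np.percentile(q,97,0).round(4))
    return l
E
python3 - <<'E'
from m import *
z=np.load('s1.npz')
W,a,W2,b=z['W'],z['a'],z['W2'],z['b']
for (u,v) in [(287,237),(349,256),(247,215),(387,280),(430,250),(310,300)]: print(W[v,u].round(4),a[v,u])
print('side',W2[215,309],W2[176,343])
c=(W[237,287]+W[256,349])/2
print('top');caps(W,a,box=(c[0],c[1],.13));print('side');caps(W2,b,box=(c[0],c[1],.13))
# deck plane + edges
q=(abs(W[...,0]-c[0])<.13)&(abs(W[...,1]-c[1])<.16)&(W[...,2]>.015)
hull=cv2.minAreaRect(W[q][:,:2].astype(np.float32)); print(hull)
g=a.min(2); m=q&(g>90)&(W[...,2]<.08)&(W[...,2]>.025)
X=W[m]; A=np.c_[X[:,:2],np.ones(len(X))]; 
for _ in range(4):
    s=np.linalg.lstsq(A,X[:,2],rcond=None)[0]; r=abs(A@s-X[:,2])<.004; A,X=A[r],X[r]
print(s,len(X),'slope',np.degrees(np.arctan(np.hypot(*s[:2]))),'yaw',np.degrees(np.arctan2(s[1],s[0])),'centroid',X.mean(0))
E
```

```text
[ 0.5208 -0.0513  0.0879] [138 131 132]
[ 0.4779 -0.1647  0.1096] [140 132 132]
[0.5847 0.0309 0.0031] [143 137 126]
[ 0.4379 -0.2465  0.033 ] [49 48 43]
[ 0.4982 -0.3436  0.0093] [152 151 148]
[ 0.4048 -0.0938  0.0076] [149 144 135]
side [ 0.52036404 -0.04337484  0.0853078 ] [ 0.47469599 -0.15593608  0.1022249 ]
top
[338.2 194. ] [291 181  93  27 140] med [ 0.5997 -0.1529  0.0975] rng [ 0.5738 -0.2326  0.0944] [ 0.6278 -0.0685  0.1008]
[345.8 190.9] [308 180  76  23 119] med [ 0.605  -0.1677  0.0979] rng [ 0.5833 -0.2325  0.0943] [ 0.6271 -0.102   0.1006]
[353.6 188. ] [325 180  59  18  93] med [ 0.6112 -0.182   0.0972] rng [ 0.5936 -0.2329  0.0945] [ 0.6279 -0.1319  0.1003]
[318.7 216.3] [263 183 123  54 493] med [ 0.5594 -0.1118  0.0865] rng [ 0.521  -0.2287  0.0693] [ 0.6096 -0.0113  0.095 ]
[334.3 198.1] [287 184  98  29 152] med [ 0.5918 -0.1445  0.0979] rng [ 0.5639 -0.2311  0.0943] [ 0.621  -0.0592  0.101 ]
[328.1 201.6] [278 187 105  31 151] med [ 0.5862 -0.1302  0.0975] rng [ 0.5542 -0.2268  0.0946] [ 0.6155 -0.0417  0.1009]
[324.4 205.8] [276 192 106  31 137] med [ 0.5791 
[... 1088 characters left out ...]
] med [ 0.5722 -0.0652  0.0816] rng [ 0.5198 -0.2256  0.0625] [ 0.6252 -0.0096  0.0938]
[340.  179.8] [331 169  18  22 144] med [ 0.4822 -0.1622  0.0932] rng [ 0.4669 -0.1701  0.0611] [ 0.4928 -0.1559  0.1067]
[282.  187.1] [264 171  35  36  41] med [ 0.5849 -0.1001  0.0996] rng [ 0.5668 -0.1522  0.0981] [ 0.6037 -0.0355  0.1015]
[307.8 216.8] [298 206  22  21 239] med [ 0.5235 -0.0405  0.0818] rng [ 0.5034 -0.0645  0.0622] [ 0.5395 -0.0314  0.0913]
((0.5544546842575073, -0.12200011312961578), (0.32396024465560913, 0.18158552050590515), 71.87784576416016)
[ 0.30568518 -0.10150816 -0.1113767 ] 4564 slope 17.853663404320063 yaw -18.369657671834013 centroid [ 0.5120577  -0.11568092  0.05689431]
```

Call:
drive_tool(
  increments=[0,0,0,0.12,1,0,0,0,0.12,1,0,0,0,0.12,1,0,0,0,0.12,1,0,0,0,0.12,1,0,0,0,0.125,1,0.004,-0.03,0,0,1,0.004,-0.03,0,0,1,0.004,-0.03,0,0,1,0.004,-0.03,0,0,1,0.004,-0.03,0,0,1,0.004,-0.03,0,0,1],
)

```text
clock: 1.1
ee_pos: [0.3357, -0.4324, 0.1942]
tcp_rot: [-0.0, 0.987, -0.159, -0.0]
ft_force: [0.8, -0.3, -0.0]
gripper_width: 0.093
grip_force: 0.0
```

Call:
drive_tool(
  increments=[0.004,-0.035,0,0,1,0.005,-0.035,0,0,1,0.005,-0.035,0,0,1,0.005,-0.035,0,0,1,0.005,-0.035,0,0,1,0.005,-0.035,0,0,1,0.005,-0.035,0,0,1,0.005,-0.035,0,0,1,0.005,-0.035,0,0,1,0.005,-0.035,0,0,1,0.005,-0.035,0,0,1,0.005,-0.03,0,0,1],
)

```text
clock: 2.1
ee_pos: [0.5224, -0.0558, 0.1944]
tcp_rot: [-0.0, 0.987, -0.158, -0.0]
ft_force: [0.2, -0.6, 0.8]
gripper_width: 0.0932
grip_force: 0.0
```

```bash
cat > st.py <<'E'
from h import *
def to(T):
    o=robot.get_obs();R=rot(o);print('t',o['clock'],'tcp',o['ee_pos'].round(4),'xax',np.degrees(np.arctan2(R[1,0],R[0,0])).round(2),'F',o['ft_force'].round(2),'w',o['gripper_width'],o['grip_force'],'q7',o['joint_positions'].round(2))
    print('tool delta',(R.T@(np.array(T)-o['ee_pos'])).round(4)); return R
E
python3 - <<'E'
from m import *; from st import to
to((.5245,-.0505,.061))
p,d,W=snap('wrist','w1.png')
np.savez('w1.npz',p=p,W=W)
caps(W,p,box=(.522,-.05,.04))
E
```

```text
t 2.1 tcp [ 0.5224 -0.0558  0.1944] xax -18.23 F [ 0.2  -0.57  0.77] w 0.09317193558104682 0.0 q7 [-0.01  0.42  0.1   1.79 -0.05  0.94 -1.77]
tool delta [ 0.0004 -0.0056  0.1334]
[293.8 165.2] [281 161  25  11 145] med [ 0.5416 -0.0796  0.061 ] rng [ 0.5349 -0.0892  0.06  ] [ 0.5465 -0.068   0.0626]
[239.6 166.5] [224 162  37  11 129] med [ 0.5568 -0.0282  0.0608] rng [ 0.5498 -0.0462  0.0601] [ 0.5619 -0.0144  0.0624]
[270.7 194.2] [ 249  175   45   42 1118] med [ 0.5277 -0.0515  0.0819] rng [ 0.5046 -0.069   0.0746] [ 0.5417 -0.0322  0.0871]
```

View pics/w1.png

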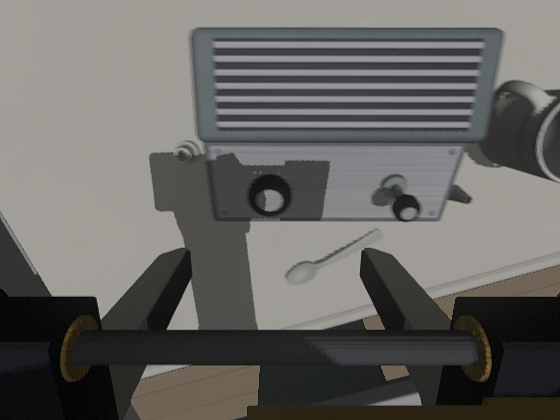

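The wrist view shows the fan knob at (270,194), centred between the fingers (mid ≈275), with the lamp knob at (405,207). The position agrees with the top view, so I descend.

Call:
drive_tool(
  increments=[0,-0.005,0.02,0,1,0.001,0,0.02,0,1,0,0,0.02,0,1,0,0,0.02,0,1,0,0,0.02,0,1,0,0,0.01,0,1,0,0,0.01,0,1,0,0,0.008,0,1,0,0,0.005,0,1,0,0,0,0,1,0,0,0,0,1],
)

```text
clock: 3.07
ee_pos: [0.5249, -0.0544, 0.062]
tcp_rot: [-0.0, 0.987, -0.159, 0.0]
ft_force: [0.8, -0.1, -0.3]
gripper_width: 0.0931
grip_force: 0.0
```

Call:
drive_tool(
  increments=[0,0,0,0,0.6,0,0,0,0,0.5,0,0,0,0,0.4,0,0,0,0,0.2,0,0,0,0,0,0,0,0,0,0,0,0,0,0,0,0,0,0,0,0,0,0,0,0,0,0,0,0,0,0,0,0,0,0,0],
)

```text
clock: 3.98
ee_pos: [0.526, -0.0532, 0.0631]
tcp_rot: [-0.001, 0.987, -0.159, 0.001]
ft_force: [-1.8, 3.3, 13.8]
gripper_width: 0.0245
grip_force: 7.7
```

Run:
```python
from st import *
to((.5245,-.0505,.061))
p,d,W=snap('side'); cv2.imwrite('pics/s2.png',cv2.resize(p[120:270,220:400,::-1],None,fx=4,fy=4))
```

```text
t 3.9833 tcp [ 0.526  -0.0532  0.0631] xax -18.28 F [-1.77  3.32 13.77] w 0.024470391865387922 7.650741557590663 q7 [ 0.01  0.6   0.08  1.92 -0.08  0.62 -1.75]
tool delta [-0.0023 -0.0021  0.0021]
```

View pics/s2.png

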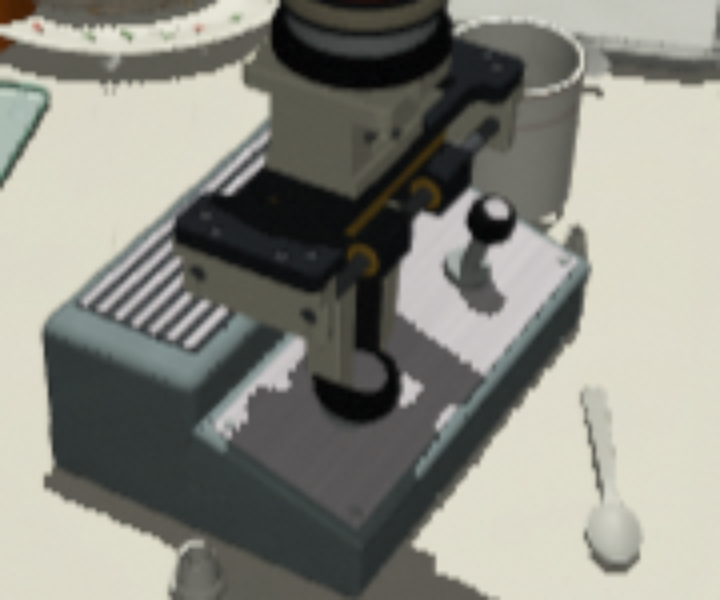

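The side view shows the fingers over the rear part of the cap, at about (350,380) in the crop. The opening is 24 mm where a good grasp would give 40 mm, so the grasp is wrong. I'll open and look closer.

Run:
```python
from st import *
p,d,W=snap('wrist'); q,d2,W2=snap('top'); s,d3,W3=snap('side')
a=cv2.resize(p[150:400,150:400,::-1],(400,400)); b=cv2.resize(q[190:290,240:340,::-1],(400,400))
cv2.imwrite('pics/c.png',np.hstack([a,b]))
# side: cap top-face visible & finger points near cap
for (u,v) in [(309,216),(305,220),(312,213),(316,216),(303,214),(305,205)]: print(u,v,W3[v,u].round(4),s[v,u])
to((.5245,-.0505,.061))
```

```text
309 216 [ 0.5196 -0.0395  0.0863] [89 88 87]
305 220 [ 0.5256 -0.0321  0.0815] [ 7  7 10]
312 213 [ 0.5155 -0.0474  0.0879] [86 85 84]
316 216 [ 0.5075 -0.046   0.0831] [13 14 16]
303 214 [ 0.5316 -0.0421  0.0866] [8 7 8]
305 205 [ 0.5259 -0.0302  0.1195] [89 88 77]
t 4.1833 tcp [ 0.5258 -0.0541  0.064 ] xax -18.31 F [-3.16  2.27 14.68] w 0.008331424001057798 7.260023396811448 q7 [ 0.01  0.6   0.08  1.92 -0.08  0.62 -1.75]
tool delta [-0.0024 -0.003   0.0029]
```

View pics/c.png

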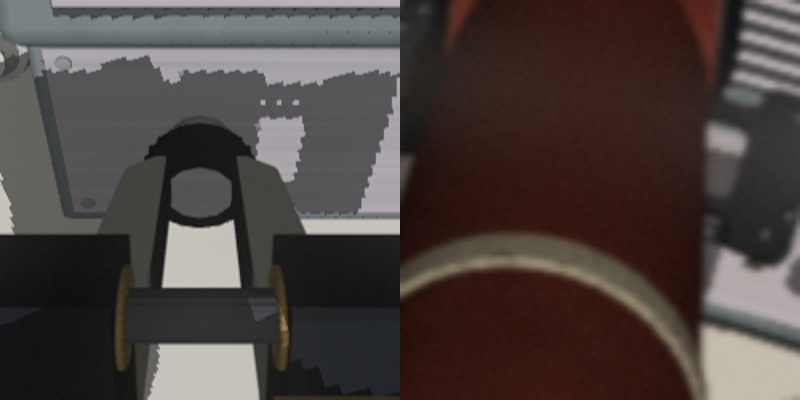

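The fingertips are pressing on top of the cap. The force lies along the knob axis, and the visible tips sit about 20 mm short of the nominal TCP. I'll rise, open and check this against the wrist depth.

Call:
drive_tool(
  increments=[0,0,-0.02,0,0,0,0,-0.02,0,0.5,0,0,-0.02,0,1,0,0,0,0,1,0,0,0,0,1,0,0,0,0,1,0,0,0,0,1,0,0,0,0,1,0,0,0,0,1,0,0,0,0,1],
)

```text
clock: 5.02
ee_pos: [0.5242, -0.0543, 0.121]
tcp_rot: [0.0, 0.987, -0.159, -0.001]
ft_force: [0.2, -1.0, -0.6]
gripper_width: 0.058
grip_force: 0.0
```

Run:
```python
from m import *; from st import to
R=to((.5245,-.0505,.041))
o=robot.get_obs()
p,d,W=snap('wrist','w3.png')
T=(W-o['ee_pos'])@R
m=(d>0)&(abs(T[...,1])<.075)&(abs(T[...,0])<.015)&(T[...,2]<.02)&(T[...,2]>-.08)
for s in(-1,1):
    q=T[m&(s*T[...,1]>.03)]; 
    if len(q): print(s,len(q),'x',np.percentile(q[:,0],[2,98]),'y',np.percentile(q[:,1],[2,98]),'zmax',np.percentile(q[:,2],[50,90,99,100]))
caps(W,p,box=(.522,-.05,.045))
s,_,W3=snap('side'); caps(W3,s,box=(.522,-.05,.03))
```

```text
t 5.0167 tcp [ 0.5242 -0.0543  0.121 ] xax -18.34 F [ 0.18 -0.96 -0.61] w 0.05799200189070688 0.0 q7 [-0.    0.52  0.09  1.87 -0.07  0.76 -1.76]
tool delta [-0.0008 -0.0038  0.08  ]
-1 2642 x [-0.00579038  0.00970407] y [-0.04510811 -0.03003065] zmax [-0.05900781 -0.03299673 -0.02335818 -0.02138462]
1 1774 x [0.00841811 0.00981183] y [0.03027935 0.04300179] zmax [-0.06012713 -0.03481216 -0.02503866 -0.02205567]
[272.5 220.5] [ 244  196   58   54 1699] med [ 0.5306 -0.053   0.0818] rng [ 0.5049 -0.0692  0.0745] [ 0.5419 -0.0325  0.0871]
[308.  215.7] [298 205  23  21 285] med [ 0.5235 -0.0417  0.0827] rng [ 0.5035 -0.0672  0.0627] [ 0.541  -0.0316  0.0912]
```

View pics/w3.png

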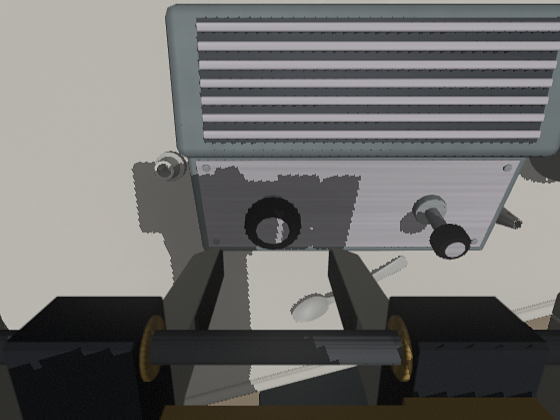

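The wrist depth confirms that the tips end about 21 mm behind the reported TCP. The fan knob at (272,220) is still home and centred. I'll regrasp 21 mm lower.

Call:
drive_tool(
  increments=[-0.002,-0.0035,0,0,1,0,0,0.01,0,1,0,0,0.015,0,1,0,0,0.015,0,1,0,0,0.015,0,1,0,0,0.01,0,1,0,0,0.005,0,1,0,0,0.005,0,1,0,0,0.005,0,1,0,0,0,0,1,0,0,0,0,1],
)

```text
clock: 6.03
ee_pos: [0.524, -0.0504, 0.0418]
tcp_rot: [-0.0, 0.987, -0.159, 0.0]
ft_force: [-0.5, -0.6, 0.7]
gripper_width: 0.0928
grip_force: 0.0
```

Call:
drive_tool(
  increments=[0,0,0,0,0.6,0,0,0,0,0.4,0,0,0,0,0.2,0,0,0,0,0,0,0,0,0,0,0,0,0,0,0,0,0,0,0,0,0,0,0,0,0,0,0,0,0,0,0,0,0,0,0,0,0,0,0,0],
)

```text
clock: 6.95
ee_pos: [0.5233, -0.0516, 0.0417]
tcp_rot: [0.001, 0.987, -0.16, -0.0]
ft_force: [-1.4, -3.6, 1.8]
gripper_width: 0.0394
grip_force: 30.0
```

Good grasp at 39 mm and 30 N. Pull 20 mm along the knob axis.

Call:
drive_tool(
  increments=[-0.0008,0,-0.0024,0,0,-0.0008,0,-0.0024,0,0,-0.0008,0,-0.0024,0,0,-0.0008,0,-0.0024,0,0,-0.0008,0,-0.0024,0,0,-0.0008,0,-0.0024,0,0,-0.0008,0,-0.0024,0,0,-0.0008,0,-0.0024,0,0,0,0,0,0,0,0,0,0,0,0],
)

```text
clock: 7.78
ee_pos: [0.5174, -0.0496, 0.0608]
tcp_rot: [0.001, 0.987, -0.16, 0.0]
ft_force: [1.0, -5.2, -6.9]
gripper_width: 0.0392
grip_force: 30.0
```

Run:
```python
from m import *; from st import to
to((.5,0,0))
p,d,W=snap('wrist'); caps(W,p,box=(.517,-.05,.035))
s,_,W3=snap('side'); caps(W3,s,box=(.517,-.05,.03))
```

```text
t 7.7833 tcp [ 0.5174 -0.0496  0.0608] xax -18.38 F [ 0.98 -5.19 -6.91] w 0.03920780912514329 29.998724162578583 q7 [-0.    0.6   0.08  1.95 -0.08  0.6  -1.76]
tool delta [-0.0322 -0.0417  0.0608]
[277.7 215.9] [258 210  38  19 112] med [ 0.5373 -0.0573  0.0614] rng [ 0.528  -0.0636  0.0602] [ 0.5397 -0.0445  0.0631]
[269.3 271.4] [ 189  226  165  104 6455] med [ 0.5277 -0.0486  0.1033] rng [ 0.5021 -0.0788  0.084 ] [ 0.5369 -0.0207  0.128 ]
[356.6 288.7] [352 278  11  19  51] med [ 0.5156 -0.084   0.1253] rng [ 0.515  -0.0848  0.1165] [ 0.5165 -0.0825  0.1298]
[316.9 206.7] [310 190  14  30 209] med [ 0.507  -0.0518  0.1021] rng [ 0.4968 -0.0711  0.0878] [ 0.5184 -0.0278  0.1209]
```

Call:
drive_tool(
  increments=[-0.0006,0,-0.0019,0,0,0,0,0,0,0,0,0,0,0,0],
)

```text
clock: 8.13
ee_pos: [0.5174, -0.0496, 0.061]
tcp_rot: [0.001, 0.987, -0.16, 0.0]
ft_force: [4.9, -6.9, -19.6]
gripper_width: 0.0394
grip_force: 30.0
```

At the stop: the force rose sharply with no motion, and total travel is ≈20 mm. Relax the pull, then release.

Call:
drive_tool(
  increments=[0.0006,0,0.0022,0,0,0,0,0,0,0,0,0,0,0,1,0,0,0,0,1,0,0,0,0,1,0,0,0,0,1,0,0,0,0,1,0,0,0,0,1,0,0,0,0,1,0,0,0,0,1,0,0,0,0,1,0,0,0,0,1],
)

```text
clock: 9.13
ee_pos: [0.5177, -0.0484, 0.0606]
tcp_rot: [-0.0, 0.987, -0.159, -0.0]
ft_force: [-0.5, 0.0, 0.2]
gripper_width: 0.0926
grip_force: 0.0
```

Run:
```python
from m import *; from st import to
to((.5174,-.0496,.061))
s,_,W3=snap('side'); caps(W3,s,box=(.517,-.05,.03))
p,d,W=snap('wrist','w4.png')
cv2.imwrite('pics/c4.png',np.hstack([cv2.resize(p[180:340,180:380,::-1],(400,320)),cv2.resize(s[150:250,250:375,::-1],(400,320))]))
```

```text
t 9.1333 tcp [ 0.5177 -0.0484  0.0606] xax -18.35 F [-0.48  0.02  0.16] w 0.09259557483771573 0.0 q7 [-0.    0.6   0.08  1.95 -0.08  0.6  -1.76]
tool delta [ 0.0001  0.0013 -0.0004]
[313.1 211.6] [303 199  21  23 237] med [ 0.5125 -0.038   0.0998] rng [ 0.4969 -0.0651  0.0652] [ 0.5306 -0.0294  0.1081]
```

View pics/c4.png

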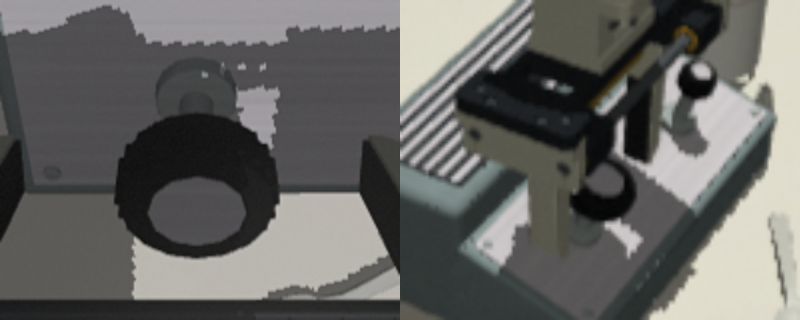

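The picture shows the cap standing out with its stem visible at (195,100) in the crop and both fingers clear. Wait out the burst, then regrasp.

Call:
drive_tool(
  increments=[0,0,0,0,1,0,0,0,0,1,0,0,0,0,1,0,0,0,0,1,0,0,0,0,1,0,0,0,0,1,0,0,0,0,1,0,0,0,0,1,0,0,0,0,1,0,0,0,0,1,0,0,0,0,1,0,0,0,0,1],
)

```text
clock: 10.23
ee_pos: [0.5177, -0.0484, 0.0606]
tcp_rot: [-0.0, 0.987, -0.159, -0.0]
ft_force: [-0.0, 0.3, -0.2]
gripper_width: 0.0928
grip_force: 0.0
```

Call:
drive_tool(
  increments=[0,0,0,0,1,0,0,0,0,1,0,0,0,0,1,0,0,0,0,1,0,0,0,0,1,0,0,0,0,1,0,0,0,0,1,0,0,0,0,1,0,0,0,0,1,0,0,0,0,1,0,0,0,0,1],
)

```text
clock: 11.15
ee_pos: [0.5177, -0.0484, 0.0606]
tcp_rot: [-0.0, 0.987, -0.159, 0.0]
ft_force: [0.1, -0.9, -0.9]
gripper_width: 0.0929
grip_force: 0.0
```

Call:
drive_tool(
  increments=[0,0,0,0,0.6,0,0,0,0,0.4,0,0,0,0,0.2,0,0,0,0,0,0,0,0,0,0,0,0,0,0,0,0,0,0,0,0,0,0,0,0,0,0,0,0,0,0,0,0,0,0,0],
)

```text
clock: 11.98
ee_pos: [0.5172, -0.0496, 0.0606]
tcp_rot: [0.001, 0.987, -0.16, -0.0]
ft_force: [-0.7, -3.0, 1.0]
gripper_width: 0.0396
grip_force: 30.0
```

Call:
drive_tool(
  increments=[0.0008,0,0.0024,0,0,0.0008,0,0.0024,0,0,0.0008,0,0.0024,0,0,0.0008,0,0.0024,0,0,0.0008,0,0.0024,0,0,0.0008,0,0.0024,0,0,0.0008,0,0.0024,0,0,0.0006,0,0.0022,0,0,0,0,0,0,0,0,0,0,0,0],
)

```text
clock: 12.82
ee_pos: [0.5232, -0.0515, 0.0415]
tcp_rot: [0.001, 0.987, -0.16, -0.0]
ft_force: [-1.6, -4.9, 1.6]
gripper_width: 0.0391
grip_force: 30.0
```

Pushed back to the starting height. One small extra push should confirm the home stop, then I relax, release and rise.

Call:
drive_tool(
  increments=[0.0005,0,0.0015,0,0,0,0,0,0,0,0,0,0,0,0],
)

```text
clock: 13.07
ee_pos: [0.5232, -0.0515, 0.0414]
tcp_rot: [0.0, 0.987, -0.16, -0.001]
ft_force: [-5.2, -4.4, 11.3]
gripper_width: 0.0391
grip_force: 30.0
```

Call:
drive_tool(
  increments=[-0.0004,0,-0.0012,0,0,0,0,0,0,0,0,0,0,0,1,0,0,0,0,1,0,0,0,0,1,0,0,0,0,1,0,0,0,0,1,0,0,0,0,1,0,0,0,0,1,0,0,0,0,1,0,0,0,0,1,0,0,0,0,1],
)

```text
clock: 14.07
ee_pos: [0.5237, -0.0504, 0.0413]
tcp_rot: [-0.0, 0.987, -0.159, 0.0]
ft_force: [-0.3, -1.2, -0.5]
gripper_width: 0.093
grip_force: 0.0
```

Call:
drive_tool(
  increments=[0,0,-0.01,0,1,0,0,-0.015,0,1,0,0,-0.02,0,1,0,0,-0.025,0,1,0,0,-0.03,0,1,0,0,-0.03,0,1,0,0,-0.02,0,1,0,0,0,0,1,0,0,0,0,1],
)

```text
clock: 14.82
ee_pos: [0.5243, -0.0504, 0.1929]
tcp_rot: [-0.0, 0.987, -0.159, 0.002]
ft_force: [-0.0, -0.0, -0.1]
gripper_width: 0.0934
grip_force: 0.0
```

Run:
```python
from m import *; from st import to
to((.5,0,0))
p,d,W=snap('wrist','w5.png'); caps(W,p,box=(.517,-.05,.04)); caps(W,p,box=(.48,-.163,.03))
s,_,W3=snap('side'); caps(W3,s,box=(.522,-.05,.03)); caps(W3,s,box=(.48,-.163,.025))
```

```text
t 14.8167 tcp [ 0.5243 -0.0504  0.1929] xax -18.35 F [-0.04 -0.   -0.1 ] w 0.09342469397729514 0.0 q7 [-0.02  0.42  0.11  1.79 -0.05  0.93 -1.78]
tool delta [-0.0395 -0.04    0.1928]
[296.3 165.9] [278 162  34  10 165] med [ 0.5428 -0.0759  0.0611] rng [ 0.5356 -0.0891  0.0601] [ 0.5482 -0.0619  0.0629]
[251.1 168.6] [242 166  18   6  38] med [ 0.5537 -0.0341  0.0605] rng [ 0.5506 -0.0414  0.06  ] [ 0.5568 -0.0256  0.062 ]
[277.2 194.7] [ 255  176   45   42 1050] med [ 0.529  -0.0526  0.0817] rng [ 0.5045 -0.069   0.0749] [ 0.5417 -0.0319  0.0872]
[411.2 204.1] [392 186  38  37 613] med [ 0.4849 -0.1642  0.0981] rng [ 0.469  -0.1747  0.0614] [ 0.4903 -0.1545  0.1034]
[308.2 215.9] [298 205  23  21 261] med [ 0.5225 -0.041   0.0827] rng [ 0.5031 -0.0678  0.0634] [ 0.5406 -0.0316  0.0912]
[340.9 177.8] [336 169  13  19 116] med [ 0.4811 -0.1614  0.0968] rng [ 0.4666 -0.1702  0.0641] [ 0.4885 -0.1559  0.1071]
```

View pics/w5.png

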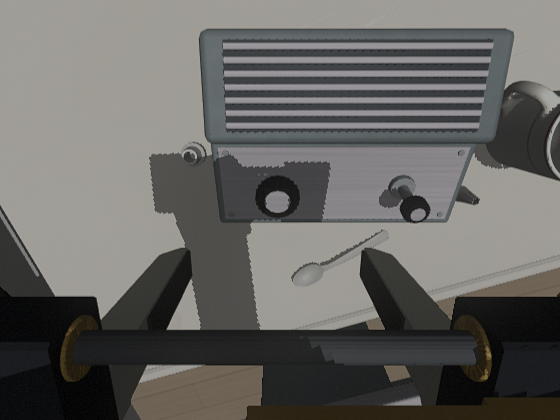

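The fan knob at (277,196) is fully home again and the lamp knob at (412,207) is still out. The spoon, nozzle, coupler and mug have not moved.

```bash
python3 -c "
from plant import robot; print(robot.close_job())"
```

```text
the job is handed in; nothing more can be done
None
```

The fan knob was pulled out to its stop, left untouched for about three seconds, then pushed fully home; the lamp knob stayed out, nothing else moved, and the job was handed in at about 15 s (a first grasp closed on top of the cap and was redone before the pull).

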